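# Level the cabinet's side shelf with its levelling foot

### The arm

A 6-joint arm with a two-finger parallel gripper is mounted at the origin on the work surface. World frame = base frame: x ahead of the robot, y to its left, z up, the work surface at z = 0. Lengths are in m, angles in rad, forces in N, time in s.
With the tool pointing down it reaches from about 0.275 to 0.85 m from the base axis. Payload 5.2 kg.
Tool frame: the origin (TCP) lies between the finger pads; the fingertips stand 11 mm ahead of it and the grasp point (between the pads) lies 8 mm behind it (robot.nose_length is the distance from the TCP to the fingertips, in m); z points along the fingers, y is the line along which they close (so a half turn about z gives the same grasp; the last joint's range is limited). The gripper opens to 85 mm and grips with 20 to 120 N. Pads are 22 mm wide; open, the fingers measure 114 mm over their backs; the gripper's body (76 mm by 85 mm) begins 54 mm behind the grasp point. The pads swing forward as they close: fully open they stand 13 mm farther back than shut.
Start: joints at [-1.32, 0.259, 1.535, -0, 1.348, -0.203], TCP at [0.241, -0.494, 0.242] pointing down, gripper open.
Joint ranges: [-3.14, 3.14], [-0.91, 2.08], [0.19, 2.58], [-1.22, 4.36], [0.22, 2.71], [-3.12, 3.12]. Speed limits (rad/s): [2.57, 2.57, 3.14, 3.14, 3.14, 3.14].

### API

Orientations are given as [roll, pitch, yaw] about the fixed x, y, z axes, in that order (R = Rz(yaw) Ry(pitch) Rx(roll)).
In Python, from rig import robot gives the robot as it stands. The module is installed in compiled form; this text tells all that it offers.
- The arm moves only by the tool send_rows, never from a script. Its arguments are lists of equal length, an entry for each row: "delta_pos": the shift along the tool's x, y, z in units of 0.5 m (1.0 is 0.5 m), a list of three; "turn": the turn, a rotation vector about the tool's x, y, z in units of 45 degrees (1.0 is 45 degrees), a list of three. In form: {"delta_pos": [[x, y, z], ...], "turn": [[wx, wy, wz], ...]}. A call has 1 to 12 rows; each row is the pose to reach, as a shift and turn from the pose commanded when the call began, along the tool's axes at that moment; what a row does not reach only later rows make up. A row lasts 1/12 s, in which the tool goes at most 41.7 mm and 7.16 degrees, less where a joint would pass 70% of its speed; a pose out of reach is approached as far as the arm can. A call with a number of a shift or a turn outside -1 to 1 is refused whole. A call with a gripper value outside its range is refused whole. "claw" is the gripper command: -1 is fully open, 1 is shut, values between are in proportion, set as the call begins (left out, the last holds). The fingers move at their own pace and stop on an object; "grip_force" is the grip in N (left out, the last holds). Time passes only in rows, so rows that repeat a pose let the fingers close. It gives the time, the measured TCP pose, the force, the opening and the grip force at its end, in the units of the state.
- robot.read_state(): the state, without advancing time (a new reading comes with each control period).
- robot.snapshot(name): name is "scene" or "top"; returns a dict with "image" (400x640x3 uint8, blue, green, red), "mtx" (3x3 intrinsics, pixels), "k1" (the pictures are not rectified: a ray, as slopes to the right and down, at radius r is drawn at 1 + k1 r^2 times it, then the intrinsics apply), "xyz" and "rotation" of the camera in the world. Camera axes: x right, y up, looking along -z (the intrinsics and any distortion apply to the point x, -y, -z); pixel columns grow to the right and rows downward; lengths in m; the calibration is good to about 2 mm. A picture is of the moment at which its call begins. There is no depth.
- robot.sign_off(): hands the job in; it is judged then, once.
Trained networks look in a picture, given as the dict that the camera call returned (one of the last four; its "shot" number tells which), for a name from the list of things; names that differ only in an ending like _2 or _b are one class to them, and where a whole thing is asked for, a point or a joint stands for the part that bears it (a point fixed in the world has none). Each returns a list of dicts, best first, with "confidence" (0 to 1); they miss things now and then, are a little off and sometimes report something else, mostly with a low value. They report only what shows in the picture. A call takes as long as a camera call.
- robot.find_in(name, picture): "bbox" ([left, top, right, bottom] in pixels, round what is visible of it).
- robot.cut_out(name, picture): "mask" (400x640 bool, what is visible of it) and "bbox" ([left, top, right, bottom] in pixels, round what is visible of it).
- robot.landmark_of(name, picture): "at" ([row, column] in pixels: a listed point, or the origin of a listed thing).
The state is a dict: "time_s": time; "joint_positions": joint angles; "dq": joint speeds; "joint_torque": joint torques, N m; "tool_pos": TCP position; "tcp_rot": TCP orientation; "force": force on the tool from outside, world axes, zero at the start; "ft_torque": the same for the moment, N m; "opening": opening from 0.0 (shut) to 1.0 (fully open); "gripper_force": force on a finger pad.
Only numpy, scipy, OpenCV 4.12 (cv2) and the standard library are available. Lean on these libraries where they do the work, as an engineer would, in place of code of your own. Each camera call takes 0.05 s, during which the arm holds its last target. There are 200 camera calls.

### The job

Pick up the little spirit level with a light grip (no more than 40 N) and lay it flat and lengthways on the wooden shelf, over the cabinet, and let go of it. Then grip the black bar knob at the shelf's free end, press gently (around 12 N) until the levelling foot stands firmly on the disc below it, and turn the knob until the bubble is centred between its two marks. Finish while still holding the knob and pressing the foot down, bubble centred, with the other things on the table left where they are.

Things in the scene. Friction and masses are not known exactly. Their poses are not given: they have to be found in the camera images.
- level: pocket spirit level, bare aluminium bar 120 long (its x), 24 wide (y), 32 high, 140 g, on the table; origin at the centre of its underside, z up. Its middle 66 is 20 high and carries a clear vial along x with two black ring marks 18 apart and a pale bubble 14 long. Grip it with at most 40 N
- level_center (a point): centre of the spirit level, 16 above its underside; axes as the level's: x along its length
- bubble (a joint): offset of the bubble's middle from mid-vial along the level's x (m, range -0.018 to 0.018, 0 = centred). The bubble runs to the higher end, 0.5 mm for each milliradian of tilt, and settles in about a second
- rest (a point): point on the top of the pine shelf board, over the middle of the cabinet, where the level is to lie (within 35 across and 45 along the board). z out of the board, y along its length towards the pivot, x across it away from the robot. Board 285 long, 120 wide, 12 thick, top about 158 above the table; pivot 85 from this point at +y, knob axis 165 from it at -y
- screw_grip (a point): grip point of the black bar knob on the levelling screw at the shelf's free end, on its axis, 27 above the board. The bar is 44 long (x of this point), 14 thick (y) and stands 41 above the board; a round flange 48 across, 5 thick lies under it. The axis is 250 from the shelf's pivot
- foot: levelling foot: rubber pad 36 across on a steel rod under the knob; origin at the centre of the pad's underside. Until the knob is pressed it hangs 6 to 17 above the disc under it; pressed, it bears on the disc and gives very little (0.2 mm for 10 N)
- coaster: round aluminium disc 90 across, 6 thick, fixed; origin at the centre of its underside. One of coaster and trivet lies under the foot, the other by itself to the right of the shelf
- trivet: round marble disc 90 across, 14 thick, fixed; origin at the centre of its underside
- screw: that knob; origin on its axis under the flange, on the board's top; axes as screw_grip's. Turned clockwise seen from above it runs the foot out 5 mm per radian and so raises the pressed shelf end (0.02 rad of tilt, 10 mm of bubble, per radian), anticlockwise lowers it. It needs 0.5 to 1.1 rad, either way; friction 0.16 N m; stays where left
- cabinet: pine cabinet 160 deep (x), 170 wide (y), 135 high, fixed, under the shelf, with a shut swing door facing the robot; origin at the centre of its underside
- tumbler0: clear acrylic tumbler 72 across, 105 high, standing at the far right; bystander
- tumbler1: second such tumbler, beyond the shelf; bystander
- ramekin: brown ceramic ramekin 84 across, 45 high, near the robot; bystander
- scoop: stainless ice scoop, 180 long, lying at the far right; bystander
- sunscreen: white bottle 52 across, 150 high, far left; bystander
- olives: jar 70 across, 90 high, left of the cabinet; bystander
- board (a joint): tilt of the shelf board about its pivot (rad): 0 = level, grows as the free end (with the knob) rises. A spring holds it at its upper stop, 0.045; 3 to 6 N down on the knob overcomes it, then the foot meets the disc below, 0.01 to 0.023 rad above or below level depending on the screw

How it is judged:
By the outcome, as a careful person would: the job done as asked, in the order asked, and still so for the second after the job is handed in, while the arm keeps its last pose, push and grip.
It also fails if it takes over 64 s, if anything falls off the work surface, if the arm or the gripper's body presses on something with over 40 N, if the wrist force passes 120 N, or if a joint passes its speed limit or range.

## Working session

There is one attempt and no reset: what is moved stays moved. The work goes in short steps, Python scripts to look and compute and a tool call to move; the robot and the scene stay as the last step left them, time stands still between calls to the robot, and variables do not carry over. Pictures are saved under pics/ and viewed, at most 10 in all, crops included, and the job is handed in when it is done.

Besides the shell and the picture viewer there is one more tool, called after ">>>" as name(argument=value, ...) on one line, values as JSON. send_rows: Moves the arm, as the interface text tells. Its arguments: {"type":"object","properties":{"delta_pos":{"type":"array"},"turn":{"type":"array"},"claw":{"type":"number"},"grip_force":{"type":"number"}},"required":["delta_pos","turn"]}

```bash
mkdir -p pics; cat > h.py <<'E'
import numpy as np, cv2
from scipy.spatial.transform import Rotation as R
from scipy.optimize import least_squares
from rig import robot
def ray(p,rc):
    K=np.array(p["mtx"]); d=np.array([p["k1"],0,0,0,0],float)
    u=cv2.undistortPoints(np.array([[[rc[1],rc[0]]]],float),K,d)[0,0]
    r=np.array(p["rotation"])
    if r.shape!=(3,3): r=R.from_euler('xyz',r).as_matrix()
    return np.array(p["xyz"]), r@np.array([u[0],-u[1],-1])
def at_z(p,rc,z):
    o,d=ray(p,rc); return o+d*(z-o[2])/d[2]
def tri(rs):
    A=0;b=0
    for o,d in rs:
        d=d/np.linalg.norm(d); P=np.eye(3)-np.outer(d,d); A=A+P; b=b+P@o
    return np.linalg.solve(A,b)
E
python3 - <<'E'
from h import *
np.set_printoptions(precision=4,suppress=True)
S=robot.snapshot("scene");T=robot.snapshot("top")
cv2.imwrite("pics/s.png",S["image"]);cv2.imwrite("pics/t.png",T["image"])
print({k:v for k,v in S.items() if k!="image"});print({k:v for k,v in T.items() if k!="image"})
for n in ["level","level_center","rest","screw_grip","screw","foot","coaster","trivet","cabinet","tumbler0","tumbler1","ramekin","olives","sunscreen","scoop"]:
    rs=[];o=[]
    for p in (S,T):
        l=robot.landmark_of(n,p)[:2]
        o.append([(np.round(a["at"],1).tolist(),round(a["confidence"],2)) for a in l])
        if l: rs.append(ray(p,l[0]["at"]))
    print(n,o,tri(rs) if len(rs)==2 else "")
print(robot.read_state())
E
```

```text
{'mtx': array([[505.8707,   0.    , 321.2161],
       [  0.    , 505.8707, 197.9137],
       [  0.    ,   0.    ,   1.    ]]), 'k1': 0.008860070939985221, 'xyz': array([1.5513, 0.5082, 0.9697]), 'rotation': array([0.9302, 0.0149, 2.0367]), 'shot': 1}
{'mtx': array([[377.616 ,   0.    , 318.5559],
       [  0.    , 377.616 , 194.9741],
       [  0.    ,   0.    ,   1.    ]]), 'k1': 0.012575441133935107, 'xyz': array([0.3899, 0.0114, 1.1044]), 'rotation': array([ 0.1641, -0.0094, -1.5662]), 'shot': 2}
level [[([187.0, 242.8], 0.71), ([251.0, 221.5], 0.21)], [([243.6, 444.5], 0.83), ([201.5, 332.6], 0.65)]] [ 0.4319 -0.3699 -0.0192]
level_center [[([181.9, 245.8], 0.49)], [([244.4, 444.1], 0.84)]] [ 0.4281 -0.3595  0.003 ]
rest [[([206.0, 366.0], 0.95), ([219.5, 232.7], 0.6)], [([181.5, 267.3], 0.84)]] [0.5781 0.134  0.1685]
screw_grip [[([176.3, 311.0], 0.77)], [([190.9, 333.8], 0.59)]] [ 0.5518 -0.0358  0.1953]
screw [[([184.6, 309.4], 0.74)], [([191.0, 331.4], 0.54)]] [ 0.5574 -0.0343  0.1713]
foot [[([228.3, 316.2], 0.59)], []] 
coaster [[([234.6, 311.3], 0.86)], [([202.9, 330.5], 0
[... 590 characters left out ...]
.46)], [([250.8, 183.9], 0.79)]] [ 0.4075  0.3944 -0.0141]
sunscreen [[], [([135.3, 235.0], 0.88), ([181.5, 267.5], 0.68)]] 
scoop [[([223.4, 183.7], 0.56)], [([158.8, 456.9], 0.56)]] [ 0.6859 -0.4141 -0.0046]
{'time_s': 1.6, 'joint_positions': array([-1.3198,  0.2586,  1.535 , -0.    ,  1.348 , -0.2028]), 'dq': array([ 0.0003,  0.0002,  0.0002, -0.0017,  0.0004, -0.0003]), 'joint_torque': array([  0.0001, -44.5919, -29.0888,  -0.0002,   0.001 ,   0.    ]), 'tool_pos': array([ 0.2411, -0.4943,  0.2423]), 'tcp_rot': array([-3.1415, -0.    ,  0.4538]), 'force': array([-0.0263, -0.1324,  0.7414]), 'ft_torque': array([0.0284, 0.0246, 0.0299]), 'gripper_force': 0.0, 'opening': 0.9994094754445673}
```

View pics/s.png

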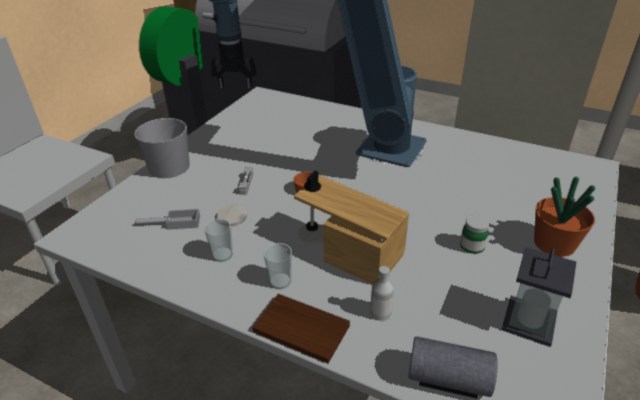

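View pics/t.png

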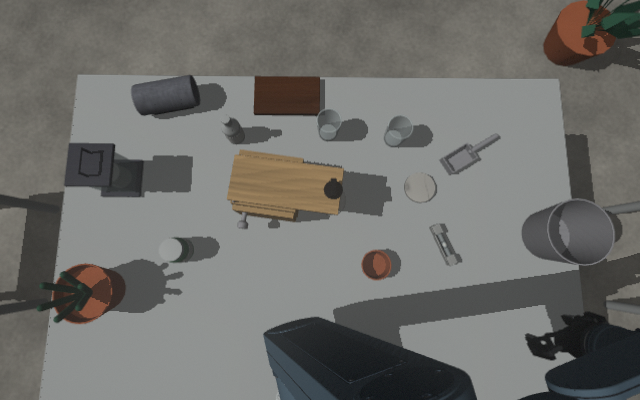

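```bash
python3 - <<'E'
from h import *
np.set_printoptions(precision=4,suppress=True)
S=robot.snapshot("scene");T=robot.snapshot("top")
for nm,p in (("S",S),("T",T)):
  for n,z in (("level",.02),("screw",.185),("rest",.16)):
    l=robot.cut_out(n,p)[:1]
    if not l: continue
    m=l[0]["mask"]; ys,xs=np.nonzero(m)
    w=np.array([at_z(p,(y,x),z)[:2] for y,x in zip(ys,xs)])
    c,s,a=cv2.minAreaRect(w.astype(np.float32)*1000)
    e,V=np.linalg.eigh(np.cov(w.T))
    print(nm,n,l[0]["confidence"],len(ys),"rect",np.round(c,1),np.round(s,1),round(a,2),"mean",w.mean(0),"axis",np.degrees(np.arctan2(V[1,1],V[0,1])),"bbox",l[0]["bbox"])
a=cv2.resize(T["image"][140:230,220:350],None,fx=6,fy=6,interpolation=2)
b=cv2.resize(S["image"][160:240,285:415],None,fx=6,fy=6,interpolation=2)
cv2.imwrite("pics/a.png",a[:, :780]);cv2.imwrite("pics/b.png",b)
# known axis from rest->screw_grip
for z in(.158,.185): print(z,at_z(T,(181.5,267.3),z),at_z(T,(190.9,333.8),z))
E
```

```text
S level 0.79 238 rect [ 433.  -349.2] [158.  33.] 22.47 mean [ 0.4359 -0.3475] axis -155.74223593569582 bbox [239.8, 167.1, 253.4, 192.9]
S screw 0.56 267 rect [554.8 -34.3] [100.3  43.1] 28.26 mean [ 0.5578 -0.0313] axis -158.80593263910546 bbox [301.9, 167.2, 321.0, 192.5]
S rest 0.55 3750 rect [613.9  70.1] [331.7 214.9] 77.62 mean [0.585  0.0902] axis 77.73514434809046 bbox [294.7, 171.6, 407.2, 240.2]
T level 0.67 530 rect [ 427.3 -352.7] [123.9  37.6] 22.77 mean [ 0.4263 -0.3529] axis -156.9795234836777 bbox [431.1, 222.7, 454.1, 268.4]
T screw 0.68 450 rect [ 422.5 -296.6] [102.   28.7] 21.46 mean [ 0.4225 -0.296 ] axis -157.75735049359307 bbox [428.9, 223.5, 455.3, 267.3]
T rest 0.82 5202 rect [576.6  87.9] [288.3 123.6] 82.85 mean [0.5751 0.0874] axis 82.80106520001586 bbox [231.1, 153.5, 346.1, 214.2]
0.158 [0.5807 0.1342 0.158 ] [ 0.5574 -0.0355  0.158 ]
0.185 [0.5753 0.1307 0.185 ] [ 0.5526 -0.0342  0.185 ]
```

View pics/a.png

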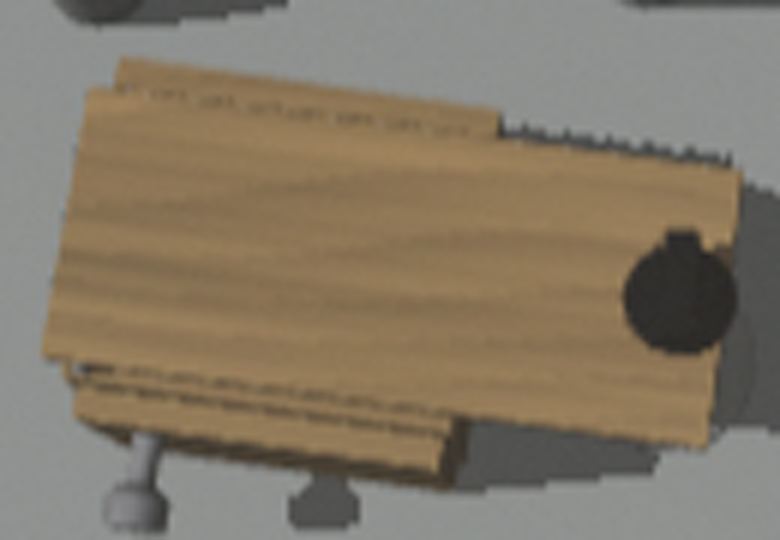

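View pics/b.png

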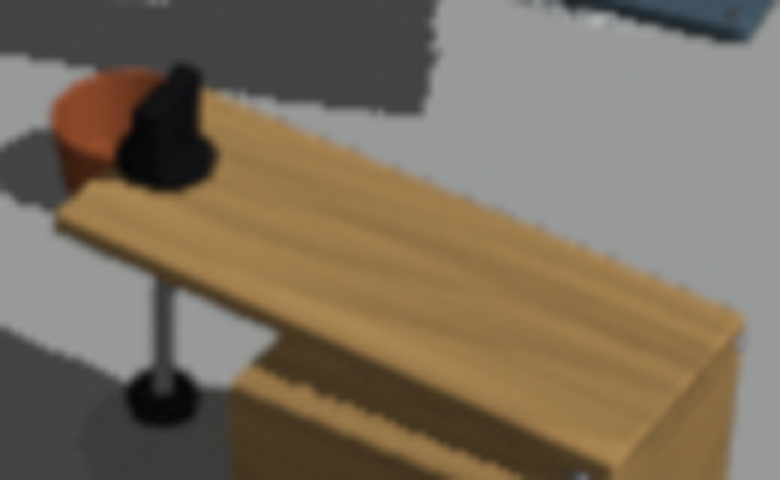

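```bash
cat >> h.py <<'E'
def go(pos,yaw_deg,pre=None,frm=None):
    """delta/turn in tool units to world pose; pre = world-frame rotvec tilt applied after"""
    s=robot.read_state()
    p0,r0=(s["tool_pos"],R.from_euler('xyz',s["tcp_rot"])) if frm is None else (np.array(frm[0]),R.from_euler('xyz',frm[1]))
    r1=R.from_euler('xyz',[np.pi,0,np.radians(yaw_deg)])
    if pre is not None: r1=R.from_rotvec(pre)*r1
    d=r0.inv().apply(np.array(pos)-p0)/0.5; t=(r0.inv()*r1).as_rotvec()/(np.pi/4)
    print("t",round(s["time_s"],2),"delta",np.round(d,4).tolist(),"turn",np.round(t,4).tolist())
E
python3 - <<'E'
from h import *
S=robot.snapshot("scene")
a,b=at_z(S,(179.2,310),.203),at_z(S,(172,315.8),.203);print(a,b,np.degrees(np.arctan2(*(b-a)[1::-1])))
go([.427,-.353,.10],23)
E
```

```text
[ 0.57564801 -0.02868907  0.203     ] [ 0.5382661  -0.03047704  0.203     ] -177.2616347489299
t 2.05 delta [0.458, -0.091, 0.2846] turn [-0.0001, -0.0001, 0.0667]
```

>>> send_rows(delta_pos=[[0.458, -0.091, 0.28], [0.458, -0.091, 0.28], [0.458, -0.091, 0.28], [0.458, -0.091, 0.28], [0.458, -0.091, 0.28], [0.458, -0.091, 0.28], [0.458, -0.091, 0.28], [0.458, -0.091, 0.28], [0.458, -0.091, 0.28]], turn=[[0, 0, 0.067], [0, 0, 0.067], [0, 0, 0.067], [0, 0, 0.067], [0, 0, 0.067], [0, 0, 0.067], [0, 0, 0.067], [0, 0, 0.067], [0, 0, 0.067]], claw=-0.2, grip_force=30)

```text
time_s: 2.8
tool_pos: [0.4274, -0.3519, 0.1015]
tcp_rot: [-3.14, 0.001, 0.404]
force: [0.2, -1.0, 1.1]
opening: 0.601
gripper_force: 0.0
```

```bash
python3 - <<'E'
from h import *
S=robot.snapshot("scene");T=robot.snapshot("top");print(robot.read_state()["tool_pos"],robot.read_state()["opening"])
a=cv2.resize(T["image"][205:285,400:490],None,fx=5,fy=5,interpolation=2)
b=cv2.resize(S["image"][140:220,210:280],None,fx=5,fy=5,interpolation=2)
cv2.imwrite("pics/c.png",np.hstack([a,b]))
go([.427,-.353,.014],23)
E
```

```text
[ 0.42691547 -0.35397999  0.1029459 ] 0.5998924800891514
t 2.9 delta [0.0009, -0.002, 0.1779] turn [0.0016, 0.0002, -0.0003]
```

View pics/c.png

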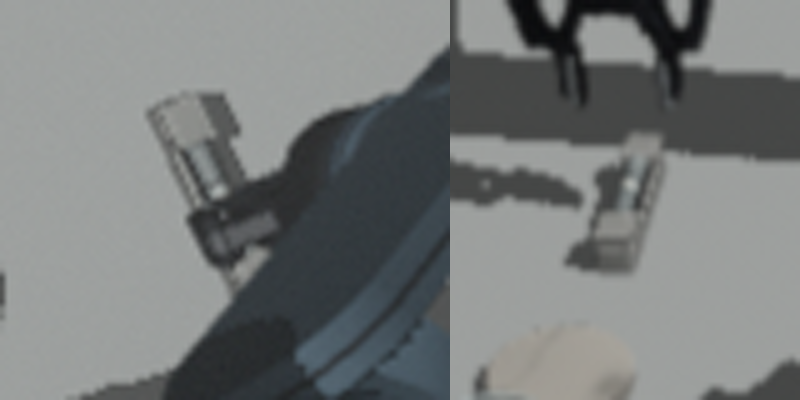

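>>> send_rows(delta_pos=[[0.005, -0.002, 0.06], [0.005, -0.002, 0.12], [0.005, -0.002, 0.16], [0.005, -0.002, 0.178], [0.005, -0.002, 0.178], [0.005, -0.002, 0.178]], turn=[[0, 0, 0], [0, 0, 0], [0, 0, 0], [0, 0, 0], [0, 0, 0], [0, 0, 0]])

```text
time_s: 3.4
tool_pos: [0.4287, -0.3524, 0.0141]
tcp_rot: [3.141, -0.0, 0.4]
force: [0.9, -0.3, 0.3]
opening: 0.601
gripper_force: 0.0
```

>>> send_rows(delta_pos=[[0, 0, 0], [0, 0, 0], [0, 0, 0], [0, 0, 0], [0, 0, 0], [0, 0, 0], [0, 0, 0], [0, 0, 0]], turn=[[0, 0, 0], [0, 0, 0], [0, 0, 0], [0, 0, 0], [0, 0, 0], [0, 0, 0], [0, 0, 0], [0, 0, 0]], claw=1, grip_force=30)

```text
time_s: 4.07
tool_pos: [0.4299, -0.3526, 0.0152]
tcp_rot: [3.137, -0.001, 0.401]
force: [-0.6, -0.5, 6.0]
opening: 0.277
gripper_force: 30.7
```

>>> send_rows(delta_pos=[[0, 0, -0.04], [0, 0, -0.12], [0, 0, -0.2], [0, 0, -0.28], [0, 0, -0.36], [0, 0, -0.44], [0, 0, -0.52], [0, 0, -0.55], [0, 0, -0.55]], turn=[[0, 0, 0], [0, 0, 0], [0, 0, 0], [0, 0, 0], [0, 0, 0], [0, 0, 0], [0, 0, 0], [0, 0, 0], [0, 0, 0]])

```text
time_s: 4.82
tool_pos: [0.4303, -0.3525, 0.2942]
tcp_rot: [3.132, -0.003, 0.402]
force: [0.7, -0.5, -1.3]
opening: 0.273
gripper_force: 30.0
```

```bash
python3 - <<'E'
from h import *
s=robot.read_state();print(s["tool_pos"],s["opening"],s["gripper_force"],s["force"])
# tilt: rotate so the -y(board) end rises: board y=(.125,.992,0); tilt pulls y end down
x=np.array([.992,-.125,0]); v=R.from_rotvec(-.045*x).apply([.125,.992,0]); print(v)
go([.577,.131,.29],82.8,-.045*x)
E
```

```text
[ 0.4303142  -0.35252882  0.29416943] 0.2729382221568505 29.97739613056183 [ 0.70502814 -0.48109144 -1.26465292]
[ 0.1248735   0.99099608 -0.04497083]
t 4.82 delta [0.648, -0.7755, 0.0025] turn [-0.0163, -0.0488, -1.3288]
```

>>> send_rows(delta_pos=[[0.648, -0.776, 0], [0.648, -0.776, 0], [0.648, -0.776, 0], [0.648, -0.776, 0], [0.648, -0.776, 0], [0.648, -0.776, 0], [0.648, -0.776, 0], [0.648, -0.776, 0], [0.648, -0.776, 0], [0.648, -0.776, 0], [0.648, -0.776, 0], [0.648, -0.776, 0]], turn=[[0, 0, -0.1], [0, 0, -0.2], [0, 0, -0.3], [0, 0, -0.4], [0, 0, -0.5], [0, 0, -0.6], [0, 0, -0.7], [0, 0, -0.8], [0, 0, -0.9], [0, 0, -0.95], [0, 0, -0.95], [0, 0, -0.95]])

```text
time_s: 5.82
tool_pos: [0.5732, 0.1295, 0.2863]
tcp_rot: [-3.139, 0.001, 1.148]
force: [0.6, -0.6, 0.3]
opening: 0.274
gripper_force: 30.0
```

>>> send_rows(delta_pos=[[0, 0, 0], [0, 0, 0], [0, 0, 0]], turn=[[0, 0, 0], [0, 0, 0], [0, 0, 0]])

```text
time_s: 6.07
tool_pos: [0.5731, 0.1274, 0.2866]
tcp_rot: [-3.139, 0.002, 1.149]
force: [-0.4, -0.7, -1.3]
opening: 0.275
gripper_force: 30.1
```

```bash
python3 - <<'E'
from h import *
s=robot.read_state();print(s["tool_pos"],s["opening"],s["gripper_force"],s["force"])
x=np.array([.992,-.125,0])
go([.577,.131,.20],82.8,-.045*x)
E
```

```text
[0.5731224  0.12735575 0.28656719] 0.27511081233699997 30.062280893325806 [-0.40447706 -0.65676668 -1.29188213]
t 6.07 delta [0.0102, 0.0045, 0.1731] turn [-0.0122, -0.0549, -0.3775]
```

>>> send_rows(delta_pos=[[0.01, 0.005, 0.05], [0.01, 0.005, 0.1], [0.01, 0.005, 0.15], [0.01, 0.005, 0.173], [0.01, 0.005, 0.173], [0.01, 0.005, 0.173]], turn=[[0, 0, -0.12], [0, -0.02, -0.24], [-0.01, -0.04, -0.36], [-0.012, -0.055, -0.378], [-0.012, -0.055, -0.378], [-0.012, -0.055, -0.378]])

```text
time_s: 6.57
tool_pos: [0.5782, 0.1299, 0.2017]
tcp_rot: [3.14, 0.044, 1.441]
force: [0.4, 0.4, 0.0]
opening: 0.274
gripper_force: 30.0
```

```bash
python3 - <<'E'
from h import *
S=robot.snapshot("scene");s=robot.read_state();print(s["tool_pos"],s["tcp_rot"])
cv2.imwrite("pics/d.png",cv2.resize(S["image"][140:240,280:420],None,fx=5,fy=5,interpolation=2))
E
```

```text
[0.57903664 0.1300628  0.20295353] [3.13724224 0.04356064 1.44086713]
```

View pics/d.png

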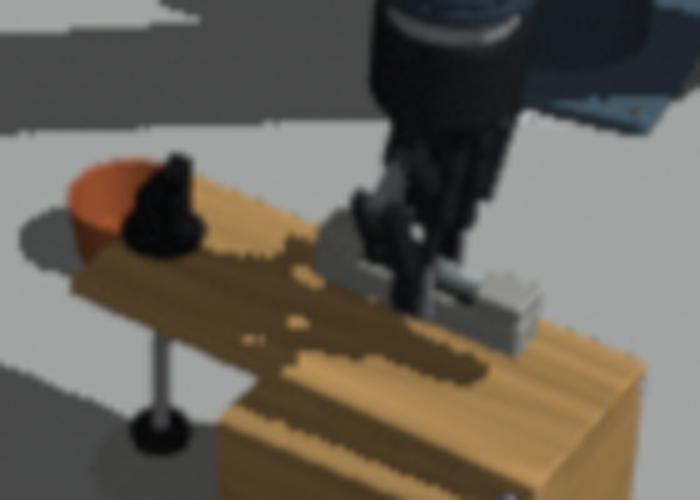

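>>> send_rows(delta_pos=[[0, 0, 0.02], [0, 0, 0.032], [0, 0, 0.036], [0, 0, 0.04], [0, 0, 0.04]], turn=[[0, 0, 0], [0, 0, 0], [0, 0, 0], [0, 0, 0], [0, 0, 0]])

```text
time_s: 7.03
tool_pos: [0.5782, 0.1299, 0.1815]
tcp_rot: [3.139, 0.044, 1.444]
force: [-0.5, 0.4, -1.6]
opening: 0.275
gripper_force: 30.1
```

>>> send_rows(delta_pos=[[0, 0, 0.002], [0, 0, 0.004], [0, 0, 0.004]], turn=[[0, 0, 0], [0, 0, 0], [0, 0, 0]])

```text
time_s: 7.28
tool_pos: [0.5784, 0.13, 0.1798]
tcp_rot: [3.139, 0.044, 1.444]
force: [-1.0, -0.3, -2.1]
opening: 0.274
gripper_force: 30.1
```

>>> send_rows(delta_pos=[[0, 0, 0.002], [0, 0, 0.004], [0, 0, 0.004]], turn=[[0, 0, 0], [0, 0, 0], [0, 0, 0]])

```text
time_s: 7.53
tool_pos: [0.5783, 0.1298, 0.1777]
tcp_rot: [3.139, 0.044, 1.444]
force: [0.1, -0.5, -2.0]
opening: 0.269
gripper_force: 30.1
```

>>> send_rows(delta_pos=[[0, 0, 0.002], [0, 0, 0.003], [0, 0, 0.003]], turn=[[0, 0, 0], [0, 0, 0], [0, 0, 0]])

```text
time_s: 7.78
tool_pos: [0.5784, 0.1298, 0.1771]
tcp_rot: [3.138, 0.044, 1.444]
force: [-1.6, -0.1, 3.8]
opening: 0.272
gripper_force: 30.6
```

>>> send_rows(delta_pos=[[0, 0, 0.002], [0, 0, 0.003], [0, 0, 0.003]], turn=[[0, 0, 0], [0, 0, 0], [0, 0, 0]])

```text
time_s: 8.03
tool_pos: [0.5784, 0.1295, 0.1764]
tcp_rot: [3.138, 0.044, 1.444]
force: [-4.0, -1.3, 9.2]
opening: 0.274
gripper_force: 31.4
```

>>> send_rows(delta_pos=[[0, 0, -0.002], [0, 0, -0.003], [0, 0, -0.003]], turn=[[0, 0, 0], [0, 0, 0], [0, 0, 0]])

```text
time_s: 8.28
tool_pos: [0.5786, 0.1298, 0.177]
tcp_rot: [3.138, 0.044, 1.444]
force: [-0.8, 0.5, 6.3]
opening: 0.274
gripper_force: 30.9
```

>>> send_rows(delta_pos=[[0, 0, 0], [0, 0, 0], [0, 0, 0], [0, 0, 0], [0, 0, 0], [0, 0, 0]], turn=[[0, 0, 0], [0, 0, 0], [0, 0, 0], [0, 0, 0], [0, 0, 0], [0, 0, 0]], claw=-0.1)

```text
time_s: 8.78
tool_pos: [0.5783, 0.1297, 0.1761]
tcp_rot: [3.139, 0.044, 1.444]
force: [0.3, -0.6, 0.1]
opening: 0.547
gripper_force: 0.0
```

>>> send_rows(delta_pos=[[0, 0, -0.02], [0, 0, -0.06], [0, 0, -0.12], [0, 0, -0.18], [0, 0, -0.24], [0, 0, -0.24]], turn=[[0, 0, 0], [0, 0, 0], [0, 0, 0], [0, 0, 0], [0, 0, 0], [0, 0, 0]])

```text
time_s: 9.28
tool_pos: [0.5813, 0.1354, 0.3043]
tcp_rot: [3.126, 0.042, 1.444]
force: [1.4, 0.3, 1.4]
opening: 0.551
gripper_force: 0.0
```

```bash
python3 - <<'E'
from h import *
s=robot.read_state();print(s["tool_pos"],s["opening"],s["force"])
go([.554,-.035,.26],-2)
E
```

```text
[0.58133517 0.13544463 0.3042874 ] 0.5513269880117366 [1.4372385  0.30208122 1.39487133]
t 9.28 delta [-0.3411, -0.0127, 0.1027] turn [0.0548, 0.0286, 1.883]
```

>>> send_rows(delta_pos=[[-0.08, 0, 0], [-0.16, 0, 0], [-0.24, 0, 0], [-0.3, -0.005, 0], [-0.34, -0.013, 0], [-0.34, -0.013, 0], [-0.34, -0.013, 0]], turn=[[0, 0, 0.15], [0, 0, 0.3], [0, 0, 0.45], [0, 0, 0.6], [0, 0, 0.75], [0, 0, 0.9], [0, 0, 0.95]])

```text
time_s: 9.87
tool_pos: [0.5505, -0.0344, 0.3046]
tcp_rot: [3.108, 0.03, 0.689]
force: [0.8, -0.4, -0.1]
opening: 0.546
gripper_force: 0.0
```

```bash
python3 - <<'E'
from h import *
go([.554,-.035,.26],-2)
E
```

```text
t 9.87 delta [0.0072, 0.0025, 0.0891] turn [0.0539, 0.0207, 0.9216]
```

>>> send_rows(delta_pos=[[0.007, 0.002, 0.03], [0.007, 0.002, 0.06], [0.007, 0.002, 0.08], [0.007, 0.002, 0.08], [0.007, 0.002, 0.08], [0.007, 0.002, 0.08], [0.007, 0.002, 0.08], [0.007, 0.002, 0.08]], turn=[[0.01, 0.005, 0.15], [0.02, 0.01, 0.3], [0.03, 0.015, 0.45], [0.04, 0.02, 0.6], [0.054, 0.021, 0.75], [0.054, 0.021, 0.9], [0.054, 0.021, 0.92], [0.054, 0.021, 0.92]])

```text
time_s: 10.53
tool_pos: [0.5541, -0.033, 0.2641]
tcp_rot: [-3.141, 0.001, -0.022]
force: [-0.4, -0.6, -1.0]
opening: 0.553
gripper_force: 0.0
```

```bash
python3 - <<'E'
from h import *
np.set_printoptions(precision=4,suppress=True)
S=robot.snapshot("scene");T=robot.snapshot("top");s=robot.read_state();print(s["tool_pos"],s["tcp_rot"])
rs=[]
for p in(S,T):
    for n in("screw_grip","level_center"):
        l=robot.landmark_of(n,p)[:2];print(n,[(a["at"],a["confidence"]) for a in l],at_z(p,l[0]["at"],.19) if l else "")
a=cv2.resize(S["image"][140:240,290:410],None,fx=6,fy=6,interpolation=2)
cv2.imwrite("pics/e.png",a)
a=cv2.resize(T["image"][145:215,225:355],None,fx=6,fy=6,interpolation=2)
cv2.imwrite("pics/f.png",a)
E
```

```text
[ 0.5541 -0.0329  0.264 ] [-3.1412  0.0007 -0.0214]
screw_grip [([175.4, 310.6], 0.6)] [ 0.5421 -0.0448  0.19  ]
level_center [([202.6, 363.1], 0.97), ([278.8, 282.0], 0.64)] [0.5938 0.1329 0.19  ]
screw_grip [([190.0, 335.0], 0.54)] [ 0.554  -0.0369  0.19  ]
level_center [([180.5, 267.1], 0.92), ([247.7, 181.2], 0.33)] [0.5768 0.1306 0.19  ]
```

View pics/e.png

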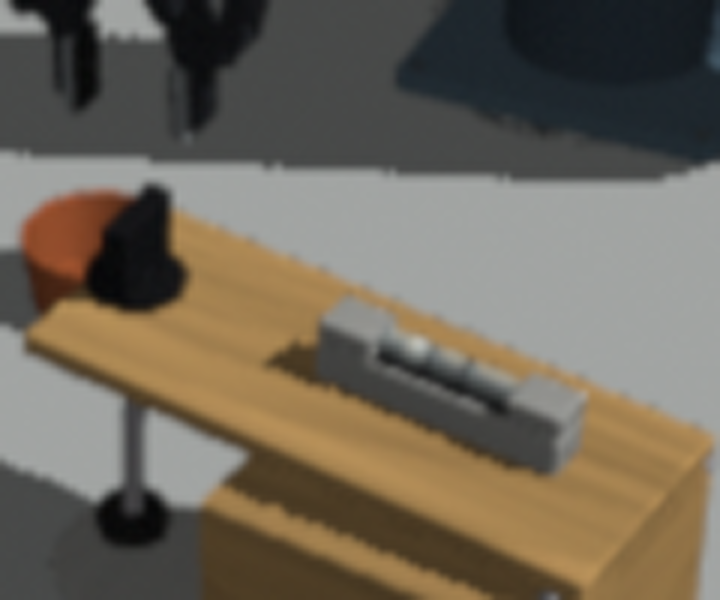

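>>> send_rows(delta_pos=[[0, 0.006, 0.05], [0, 0.006, 0.1], [0, 0.006, 0.13], [0, 0.006, 0.146], [0, 0.006, 0.146], [0, 0.006, 0.146]], turn=[[0, 0, 0], [0, 0, 0], [0, 0, 0], [0, 0, 0], [0, 0, 0], [0, 0, 0]])

```text
time_s: 11.33
tool_pos: [0.554, -0.0359, 0.1909]
tcp_rot: [-3.141, 0.001, -0.024]
force: [0.4, -0.7, 0.3]
opening: 0.55
gripper_force: 0.0
```

>>> send_rows(delta_pos=[[0, 0, 0], [0, 0, 0], [0, 0, 0], [0, 0, 0], [0, 0, 0], [0, 0, 0], [0, 0, 0], [0, 0, 0]], turn=[[0, 0, 0], [0, 0, 0], [0, 0, 0], [0, 0, 0], [0, 0, 0], [0, 0, 0], [0, 0, 0], [0, 0, 0]], claw=1, grip_force=60)

```text
time_s: 12.0
tool_pos: [0.5545, -0.0327, 0.1908]
tcp_rot: [-3.136, -0.001, -0.024]
force: [4.5, 12.9, -4.4]
opening: 0.156
gripper_force: 60.1
```

>>> send_rows(delta_pos=[[0.002, -0.006, 0], [0.002, -0.006, 0.005], [0.002, -0.006, 0.01], [0.002, -0.006, 0.01]], turn=[[0, 0, 0], [0, 0, 0], [0, 0, 0], [0, 0, 0]])

```text
time_s: 12.33
tool_pos: [0.5546, -0.0332, 0.1855]
tcp_rot: [-3.141, 0.002, -0.025]
force: [-2.1, -0.2, 1.5]
opening: 0.151
gripper_force: 60.7
```

>>> send_rows(delta_pos=[[0, 0, 0.002], [0, 0, 0.004], [0, 0, 0.004]], turn=[[0, 0, 0], [0, 0, 0], [0, 0, 0]])

```text
time_s: 12.58
tool_pos: [0.5546, -0.0333, 0.1837]
tcp_rot: [-3.141, 0.002, -0.025]
force: [-4.4, -1.5, 2.6]
opening: 0.155
gripper_force: 60.9
```

>>> send_rows(delta_pos=[[0, 0, 0.002], [0, 0, 0.004], [0, 0, 0.004]], turn=[[0, 0, 0], [0, 0, 0], [0, 0, 0]])

```text
time_s: 12.83
tool_pos: [0.5546, -0.0335, 0.1818]
tcp_rot: [3.141, 0.002, -0.025]
force: [-5.4, -3.1, 4.5]
opening: 0.153
gripper_force: 61.2
```

>>> send_rows(delta_pos=[[-0.002, 0.001, 0.003], [-0.002, 0.001, 0.006], [-0.002, 0.001, 0.006]], turn=[[0, 0, 0], [0, 0, 0], [0, 0, 0]])

```text
time_s: 13.08
tool_pos: [0.5545, -0.0338, 0.179]
tcp_rot: [-3.141, -0.001, -0.025]
force: [-2.4, -2.9, 6.5]
opening: 0.15
gripper_force: 61.3
```

>>> send_rows(delta_pos=[[0, 0.001, 0.002], [0, 0.001, 0.004], [0, 0.001, 0.004]], turn=[[0, 0, 0], [0, 0, 0], [0, 0, 0]])

```text
time_s: 13.33
tool_pos: [0.5545, -0.034, 0.1772]
tcp_rot: [-3.141, -0.001, -0.025]
force: [-2.6, -2.0, 5.8]
opening: 0.149
gripper_force: 61.4
```

>>> send_rows(delta_pos=[[0, 0, 0.002], [0, 0, 0.003], [0, 0, 0.003]], turn=[[0, 0, 0], [0, 0, 0], [0, 0, 0]])

```text
time_s: 13.58
tool_pos: [0.5545, -0.034, 0.177]
tcp_rot: [-3.141, -0.001, -0.025]
force: [-6.2, -1.7, 14.8]
opening: 0.153
gripper_force: 62.4
```

>>> send_rows(delta_pos=[[0, 0, 0], [0, 0, 0], [0, 0, 0], [0, 0, 0], [0, 0, 0], [0, 0, 0], [0, 0, 0], [0, 0, 0], [0, 0, 0], [0, 0, 0], [0, 0, 0], [0, 0, 0]], turn=[[0, 0, 0], [0, 0, 0], [0, 0, 0], [0, 0, 0], [0, 0, 0], [0, 0, 0], [0, 0, 0], [0, 0, 0], [0, 0, 0], [0, 0, 0], [0, 0, 0], [0, 0, 0]])

```text
time_s: 14.58
tool_pos: [0.5546, -0.034, 0.177]
tcp_rot: [-3.141, -0.001, -0.025]
force: [-6.1, -2.3, 13.6]
opening: 0.153
gripper_force: 62.4
```

```bash
cat > bub.py <<'E'
from h import *
import sys
np.set_printoptions(precision=4,suppress=True)
p=[robot.snapshot(n) for n in("scene","top")]
for i,q in enumerate(p):
    print([ (np.round(a["at"],1),round(a["confidence"],2)) for a in robot.landmark_of("level_center",q)[:1]],[ (np.round(a["at"],1),round(a["confidence"],2)) for a in robot.landmark_of("bubble",q)[:2]])
s=robot.read_state();print(s["time_s"],s["tool_pos"],s["tcp_rot"],s["force"],s["ft_torque"])
a=cv2.resize(p[0]["image"][175:230,335:395],(800,720),interpolation=2)[60:660]
cv2.imwrite(sys.argv[1],np.hstack([cv2.resize(p[0]["image"][180:225,338:393],(440,360),interpolation=cv2.INTER_CUBIC),cv2.resize(p[1]["image"][160:205,243:288],(360,360),interpolation=cv2.INTER_CUBIC)]))
E
python3 bub.py pics/g.png
```

```text
Traceback (most recent call last):
  File "bub.py", line 6, in <module>
    print([ (np.round(a["at"],1),round(a["confidence"],2)) for a in robot.landmark_of("level_center",q)[:1]],[ (np.round(a["at"],1),round(a["confidence"],2)) for a in robot.landmark_of("bubble",q)[:2]])
                                                                                                                                                                       ~~~~~~~~~~~~~~~~~^^^^^^^^^^^^
ValueError: it knows: cabinet, coaster, foot, level, level_center, olives, ramekin, rest, scoop, screw, screw_grip, sunscreen, trivet, tumbler
```

```bash
sed -i '/for i,q/d;/landmark_of/d' bub.py; python3 bub.py pics/g.png
```

```text
14.8333 [ 0.5545 -0.034   0.177 ] [-3.1413 -0.0014 -0.025 ] [-5.7395 -2.8053 13.6205] [ 0.5125  0.7661 -0.0601]
```

View pics/g.png

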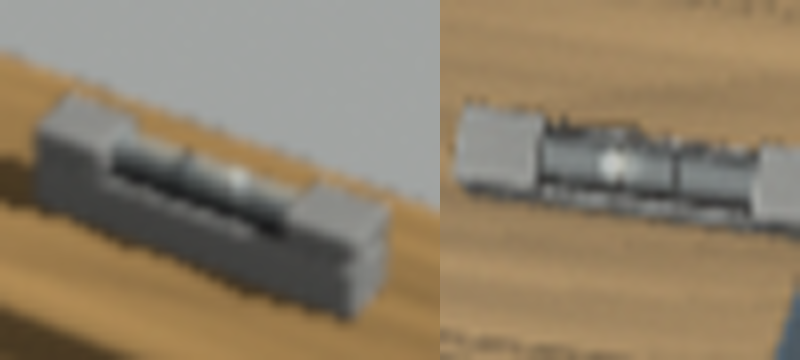

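>>> send_rows(delta_pos=[[0, 0, -0.0005], [0, 0, -0.001], [0, 0, -0.0016], [0, 0, -0.0021], [0, 0, -0.0026], [0, 0, -0.0031], [0, 0, -0.0031]], turn=[[0, 0, 0.067], [0, 0, 0.133], [0, 0, 0.2], [0, 0, 0.267], [0, 0, 0.333], [0, 0, 0.4], [0, 0, 0.4]])

```text
time_s: 15.42
tool_pos: [0.5549, -0.0326, 0.1785]
tcp_rot: [-3.139, -0.001, -0.341]
force: [-3.6, 3.3, 12.0]
opening: 0.154
gripper_force: 62.4
```

>>> send_rows(delta_pos=[[0, 0, -0.0005], [0, 0, -0.001], [0, 0, -0.0016], [0, 0, -0.0021], [0, 0, -0.0026], [0, 0, -0.0031], [0, 0, -0.0031]], turn=[[0, 0, 0.067], [0, 0, 0.133], [0, 0, 0.2], [0, 0, 0.267], [0, 0, 0.333], [0, 0, 0.4], [0, 0, 0.4]])

```text
time_s: 16.0
tool_pos: [0.5555, -0.0314, 0.18]
tcp_rot: [-3.136, -0.0, -0.655]
force: [-1.0, 6.9, 10.2]
opening: 0.154
gripper_force: 62.2
```

>>> send_rows(delta_pos=[[-0.0003, -0.0004, -0.0003], [-0.0006, -0.0008, -0.0007], [-0.0009, -0.0012, -0.0011], [-0.0012, -0.0016, -0.0016], [-0.0015, -0.002, -0.002], [-0.0018, -0.0024, -0.0024], [-0.0018, -0.0024, -0.0024]], turn=[[0, 0, 0.067], [0, 0, 0.133], [0, 0, 0.2], [0, 0, 0.267], [0, 0, 0.333], [0, 0, 0.4], [0, 0, 0.4]])

```text
time_s: 16.58
tool_pos: [0.5565, -0.0303, 0.1815]
tcp_rot: [-3.135, -0.001, -0.969]
force: [0.9, 7.3, 9.4]
opening: 0.153
gripper_force: 62.0
```

>>> send_rows(delta_pos=[[0, 0, 0], [0, 0, 0], [0, 0, 0], [0, 0, 0], [0, 0, 0], [0, 0, 0], [0, 0, 0], [0, 0, 0], [0, 0, 0], [0, 0, 0], [0, 0, 0], [0, 0, 0]], turn=[[0, 0, 0], [0, 0, 0], [0, 0, 0], [0, 0, 0], [0, 0, 0], [0, 0, 0], [0, 0, 0], [0, 0, 0], [0, 0, 0], [0, 0, 0], [0, 0, 0], [0, 0, 0]])

```text
time_s: 17.58
tool_pos: [0.5565, -0.0303, 0.1815]
tcp_rot: [-3.135, -0.0, -0.967]
force: [0.3, 7.2, 10.6]
opening: 0.155
gripper_force: 62.0
```

>>> send_rows(delta_pos=[[0, 0, 0], [0, 0, 0], [0, 0, 0], [0, 0, 0], [0, 0, 0], [0, 0, 0], [0, 0, 0], [0, 0, 0], [0, 0, 0], [0, 0, 0], [0, 0, 0], [0, 0, 0]], turn=[[0, 0, 0], [0, 0, 0], [0, 0, 0], [0, 0, 0], [0, 0, 0], [0, 0, 0], [0, 0, 0], [0, 0, 0], [0, 0, 0], [0, 0, 0], [0, 0, 0], [0, 0, 0]])

```text
time_s: 18.58
tool_pos: [0.5565, -0.0303, 0.1815]
tcp_rot: [-3.135, -0.0, -0.967]
force: [1.3, 6.5, 10.6]
opening: 0.154
gripper_force: 62.0
```

```bash
python3 bub.py pics/i.png
```

```text
18.6833 [ 0.5565 -0.0303  0.1815] [-3.1349 -0.0004 -0.9669] [ 0.5576  5.7495 10.4381] [ 1.1353 -0.3617 -0.0151]
```

View pics/i.png

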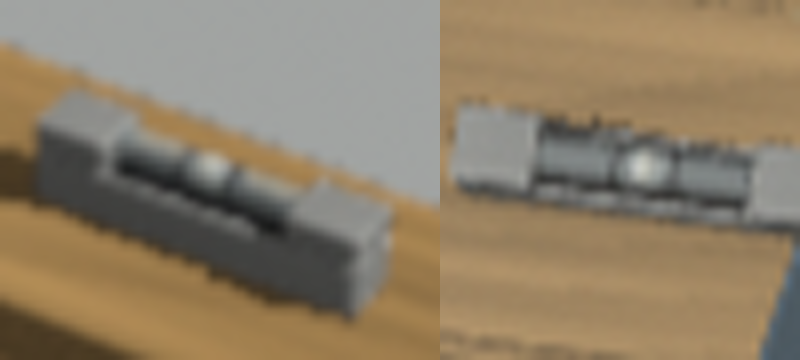

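>>> send_rows(delta_pos=[[-0.001, -0.0008, 0.0003], [-0.0025, -0.0017, 0.0006], [-0.0025, -0.0017, 0.0006], [-0.0025, -0.0017, 0.0006], [-0.0025, -0.0017, 0.0006], [-0.0025, -0.0017, 0.0006], [-0.0025, -0.0017, 0.0006], [-0.0025, -0.0017, 0.0006], [-0.0025, -0.0017, 0.0006], [-0.0025, -0.0017, 0.0006], [-0.0025, -0.0017, 0.0006], [-0.0025, -0.0017, 0.0006]], turn=[[0, 0, 0], [0, 0, 0], [0, 0, 0], [0, 0, 0], [0, 0, 0], [0, 0, 0], [0, 0, 0], [0, 0, 0], [0, 0, 0], [0, 0, 0], [0, 0, 0], [0, 0, 0]])

```text
time_s: 19.68
tool_pos: [0.5565, -0.0302, 0.1815]
tcp_rot: [-3.136, -0.003, -0.967]
force: [0.1, 2.0, 11.4]
opening: 0.153
gripper_force: 62.1
```

```bash
cat > prof.py <<'E'
from h import *
from scipy.ndimage import map_coordinates
np.set_printoptions(precision=1,suppress=True,linewidth=200)
s=robot.read_state();print(s["time_s"],s["tool_pos"],s["tcp_rot"],s["force"])
# vial axis ends in image, from the crops
for nm,(sx,sy,x0,y0),a,b in(("scene",(8,8,338,180),(122,148),(288,200)),("top",(8,8,243,160),(543-440,156),(752-440,180))):
    g=0
    for _ in range(4): g=g+robot.snapshot(nm)["image"].astype(float).mean(2)/4
    A=np.array([a[0]/sx+x0,a[1]/sy+y0]);B=np.array([b[0]/sx+x0,b[1]/sy+y0])
    n=np.array([-(B-A)[1],(B-A)[0]]);n/=np.linalg.norm(n)
    t=np.linspace(0,1,45)
    pr=np.mean([map_coordinates(g,[A[1]+t*(B-A)[1]+k*n[1],A[0]+t*(B-A)[0]+k*n[0]],order=1) for k in np.linspace(-1.2,1.2,5)],0)
    print(nm);print(np.c_[t*66-33,pr].T)
E
python3 prof.py
```

```text
19.6833 [ 0.6 -0.   0.2] [-3.1 -0.  -1. ] [ 0.1  2.  11.4]
scene
[[-33.  -31.5 -30.  -28.5 -27.  -25.5 -24.  -22.5 -21.  -19.5 -18.  -16.5 -15.  -13.5 -12.  -10.5  -9.   -7.5  -6.   -4.5  -3.   -1.5   0.    1.5   3.    4.5   6.    7.5   9.   10.5  12.   13.5
   15.   16.5  18.   19.5  21.   22.5  24.   25.5  27.   28.5  30.   31.5  33. ]
 [ 87.6  84.3  81.9  81.5  82.2  83.5  84.5  85.4  85.8  85.8  86.   85.1  81.9  77.5  74.4  77.   85.   94.7 103.6 111.2 118.  123.1 126.6 126.3 121.6 112.2  97.5  84.8  82.   86.1  92.6  97.7
  101.5 104.3 104.8 104.9 105.3 106.7 108.3 109.9 110.9 112.1 113.  114.9 118.7]]
top
[[-33.  -31.5 -30.  -28.5 -27.  -25.5 -24.  -22.5 -21.  -19.5 -18.  -16.5 -15.  -13.5 -12.  -10.5  -9.   -7.5  -6.   -4.5  -3.   -1.5   0.    1.5   3.    4.5   6.    7.5   9.   10.5  12.   13.5
   15.   16.5  18.   19.5  21.   22.5  24.   25.5  27.   28.5  30.   31.5  33. ]
 [120.7 121.7 121.3 121.5 121.8 123.3 123.7 123.2 123.3 123.3 123.2 122.7 121.7 109.2 100.9 110.2 123.9 137.4 158.3 174.7 176.4 169.5 158.4 150.7 141.6 126.6 111.7 101.3 111.8 122.5 123.8 124.8
  124.7 124.6 124.6 124.5 124.1 123.6 123.4 123.5 123.6 120.9 115.1 128.6 147.5]]
```

```bash
python3 -c "
from rig import robot
print(robot.sign_off())"
```

```text
the job is handed in; nothing more can be done
None
```

I laid the level lengthways on the shelf with a 30 N grip and let it go, then turned the knob about 0.94 rad clockwise until the bubble sat centred (within about 0.5 mm in both cameras). I handed the job in while still holding the knob and pressing at about 11 N; the bystanders weren't re-checked.

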